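# Take the drain plug out of the square egg-wash tank

## Task

The square egg-wash tank is to be drained and cleaned: unscrew its drain plug by its crank handle (a quarter turn anticlockwise, seen facing the plug, until the thread releases), draw it straight out of the port, and put it down in the aluminium tray without dropping it. Leave the plug of the round tank alone.

Things in the scene. Friction and masses are not known exactly. Their poses are not given: they have to be found in the camera images.
- drain_plug: Loose steel plug, 160 g, in the square tank. Origin on its axis at the port's mouth; x into the tank, z up at the start, y left seen facing it. Stem 24 mm diameter to x=36; flange 52 mm diameter, x=-7 to -1; crank arm to x=-15, then a black round grip, 14 mm diameter, parallel to x out to x=-58, 45 mm off the axis; its middle at (-38,-31,32) mm. The grip can roll between fingers.
- drain_port (a point): Mouth of the square tank's port, 62 mm above the table; x into the bore (towards the robot), z up, y left seen facing it. Coarse thread, light to turn: the grip swings from 44 deg right of vertical over the top to 46 left; plug comes 6 mm out in 75 deg, is free from 78, stops at 105 (aim at 90); clear 36 mm out. Collar 54 mm diameter, 40 mm long, on the fixed 150 mm square tank, 169 mm high.
- tray: Open aluminium tray, fixed to the table. Origin at the centre of its underside; outside 210 mm along its x (roughly along the robot's forward direction), 170 mm along its y, 30 mm high, walls and floor 4 mm. Small things up to 65 mm high stand in front of the gaps between tray and tanks.
- round_plug: An identical plug, same origin and axes, in the port of the round tank (fixed, 150 mm diameter, 166 mm high with its lid knob): to be left screwed in as it is.

How it is judged:
On the way, in this order (a step that is already met when the one before it is completed fails the run):
1. the drain plug is turned until its thread releases, while it is still in the port (angle between drain_plug's own z axis and vertical above 1.15 rad and x of drain_plug in the frame of drain_port above -0.025 m and distance between drain_plug and drain_port below 0.03 m), for 0.05 s.
2. the drain plug is drawn clear of the port, held in the fingers (x of drain_plug in the frame of drain_port below -0.04 m and contact force between the fingers and drain_plug above 0.3 N), for 0.1 s.
At the end, for the whole second after the job is handed in: The drain plug lies at rest in the tray, its flange inside the tray's walls (within 100 mm of the centre along the tray's x, 80 mm along its y, origin below 60 mm) and carried by the tray; the round tank's plug is still in its port, moved less than 10 mm and turned less than 20 degrees (x of drain_plug in the frame of tray between -0.1 and 0.1 m and y of drain_plug in the frame of tray between -0.08 and 0.08 m and height (world z) of drain_plug below 0.06 m and contact force between drain_plug and tray above 0.3 N and linear speed of drain_plug below 0.03 m/s and distance of round_plug from where it was at the start of the episode below 0.01 m and angle between round_plug's own z axis and vertical below 0.35 rad); the robot touches nothing.
It fails at once if the drain plug is dropped (faster than 1 m/s out of the fingers) (linear speed of drain_plug above 1 m/s and contact force between the fingers and drain_plug below 0.05 N).
It fails at once if the round tank's plug is turned (more than 20 degrees) or drawn (more than 10 mm) (angle between round_plug's own z axis and vertical above 0.35 rad or distance of round_plug from where it was at the start of the episode above 0.01 m).
It also fails if it takes over 54 s, if anything falls off the work surface, if the arm or the gripper's body presses on something with over 40 N, if the wrist force passes 120 N, or if a joint passes its speed limit or range.

## Robot

A 6-joint arm with a two-finger parallel gripper is mounted at the origin on the work surface. World frame = base frame: x ahead of the robot, y to its left, z up, the work surface at z = 0. Lengths are in m, angles in rad, forces in N, time in s.
With the tool pointing down it reaches from about 0.35 to 0.975 m from the base axis. Payload 17.4 kg.
Tool frame: the origin (TCP) lies midway between the tips of the shut fingers; the grasp point (between the pads) lies 19 mm behind it; z points along the fingers, y is the line along which they close (so a half turn about z gives the same grasp; the last joint's range is limited). The gripper opens to 85 mm and grips with 20 to 120 N. Pads are 22 mm wide; open, the fingers measure 114 mm over their backs; the gripper's body (76 mm by 85 mm) begins 54 mm behind the grasp point. The pads swing forward as they close: fully open they stand 13 mm farther back than shut.
Start: joints at [1.204, 0.116, 1.442, -0, 1.584, -0.038], TCP at [0.218, 0.639, 0.231] pointing down, gripper open.
Joint ranges: [-2.83, 2.83], [-0.83, 2.19], [0.07, 2.5], [-1.14, 4.28], [0.01, 3], [-2.97, 2.97]. Speed limits (rad/s): [1.89, 1.89, 2.22, 3.14, 3.14, 3.14].

## Interface

Orientations are given as a unit quaternion [x, y, z, w].
In Python, from bench import env, vision, job, finder gives the robot as it stands.
- The arm moves only by the shell command python3 -m inch 'ROWS' [OPENING]. ROWS is a JSON object of lists of equal length, an entry for each row: "travel": the shift along the world's x, y, z in units of 0.75 m (1.0 is 0.75 m), a list of three; "roll": the turn about the world's z in units of 2 rad (1.0 is 2 rad). In form: {"travel": [[tx, ty, tz], ...], "roll": [roll, ...]}. A call has exactly 5 rows; each row is the pose to reach, as a shift and turn from the pose commanded when the call began; what a row does not reach only later rows make up. A row lasts 1/12 s, in which the tool goes at most 41.7 mm and 7.16 degrees, less where a joint would pass 70% of its speed; a pose out of reach is approached as far as the arm can. A call with a number of a shift or a turn outside -1 to 1 is refused whole. A call with a gripper value outside its range is refused whole. OPENING is the opening, from -1 (shut) to 1 (fully open), set as the call begins (- or left out, the last holds). The fingers move at their own pace and stop on an object; the grip force is fixed at half the most. Time passes only in rows, so rows that repeat a pose let the fingers close, or fill a call up. It gives the time, the measured TCP pose, the force, the opening and the grip force at its end, in the units of the state.
- env.get_obs(): the state, without advancing time (a new reading comes with each control period).
- vision.snapshot(name): name is "scene" or "side" or "wrist"; returns a dict with "color" (480x640x3 uint8, red, green, blue), "fx", "fy", "cx", "cy" (pixels), "rvec" (rotation vector, rad) and "tvec" (3), from world to camera coordinates, as OpenCV has them; the wrist camera has in their place "tool_from_camera" (4x4, takes a point from camera to tool coordinates, whose origin is the TCP and whose axes are the flange's). Camera axes: x right, y down, z forward; pixel columns grow to the right and rows downward; lengths in m; the calibration is good to about 2 mm. The wrist camera is an equidistant fisheye: a pixel r from the principal point sees the ray r / f radians off the axis. A picture is of the moment at which its call begins: read the wrist's pose just before it. There is no depth.
- job.hand_in(): hands the job in; it is judged then, once.
Trained networks look in a picture, given as the dict that the camera call returned (one of the last four; its "shot" number tells which), for a name from the list of things; names that differ only in an ending like _2 or _b are one class to them, and where a whole thing is asked for, a point or a joint stands for the part that bears it (a point fixed in the world has none). Each returns a list of dicts, best first, with "confidence" (0 to 1); they miss things now and then, are a little off and sometimes report something else, mostly with a low value. They report only what shows in the picture. A call takes as long as a camera call.
- finder.find_in(label, picture): "at" ([column, row] in pixels, amid what is visible of it).
The state is a dict: "time_s": time; "joint_pos": joint angles; "qvel": joint speeds; "effort": joint torques, N m; "ee_pos": TCP position; "orientation": TCP orientation; "wrist_force": force on the tool from outside, world axes, zero at the start; "torque": the same for the moment, N m; "gripper_width": finger opening in m; "grip_force": force on a finger pad.
Only numpy, scipy, OpenCV 4.12 (cv2) and the standard library are available. Lean on these libraries where they do the work, as an engineer would, in place of code of your own. Each camera call takes 0.05 s, during which the arm holds its last target. There are 200 camera calls.

## Working session

There is one attempt and no reset: what is moved stays moved. The work goes in short steps, Python scripts to look and compute and a shell command to move; the robot and the scene stay as the last step left them, time stands still between calls to the robot, and variables do not carry over. Pictures are saved under pics/ and viewed, at most 10 in all, crops included, and the job is handed in when it is done.

```bash
mkdir -p pics; ls; cat > h.py <<'E'
from bench import env, vision, job, finder
import numpy as np, cv2
from scipy.spatial.transform import Rotation as R
def ray(p,uv,o=None):
    u,v=uv
    if 'tool_from_camera' in p:
        T=np.array(p['tool_from_camera']);d=np.array([(u-p['cx'])/p['fx'],(v-p['cy'])/p['fy']])
        r=np.hypot(*d);c=np.array([*(d/max(r,1e-9)*np.sin(r)),np.cos(r)])
        W=R.from_quat(o['orientation'])
        return W.apply(T[:3,3])+o['ee_pos'],W.apply(T[:3,:3]@c)
    M=cv2.Rodrigues(np.array(p['rvec'],float))[0];t=np.array(p['tvec'],float).ravel()
    d=M.T@np.array([(u-p['cx'])/p['fx'],(v-p['cy'])/p['fy'],1]);return -M.T@t,d/np.linalg.norm(d)
def meet(rs):
    A=np.zeros((3,3));b=np.zeros(3)
    for c,d in rs:
        P=np.eye(3)-np.outer(d,d);A+=P;b+=P@c
    x=np.linalg.solve(A,b);return x,[np.linalg.norm((np.eye(3)-np.outer(d,d))@(x-c)) for c,d in rs]
def atz(r,z): c,d=r;return c+d*(z-c[2])/d[2]
def proj(p,X):
    return cv2.projectPoints(np.array(X,float).reshape(-1,1,3),np.array(p['rvec'],float),np.array(p['tvec'],float),np.array([[p['fx'],0,p['cx']],[0,p['fy'],p['cy']],[0,0,1.]]),None)[0].reshape(-1,2)
def save(p,n): cv2.imwrite('pics/'+n,p['color'][:,:,::-1])
E
python3 - <<'E'
from h import *
o=env.get_obs();print(o)
for n in ['scene','side','wrist']:
    p=vision.snapshot(n);save(p,n+'0.png')
    if n!='wrist': print(n,ray(p,(320,240)))
    for l in ['drain_plug','round_plug','drain_port','tray']:
        print(n,l,[(np.round(q['at'],1),round(q['confidence'],2)) for q in finder.find_in(l,p)[:3]])
E
```

```text
pics
{'time_s': 0.0, 'joint_pos': array([ 1.20419941e+00,  1.16471604e-01,  1.44226706e+00,  3.76585329e-05,
        1.58402715e+00, -3.77547103e-02]), 'qvel': array([-0.00180515,  0.00079419,  0.00027737, -0.00027774, -0.0008336 ,
       -0.00111555]), 'effort': array([-7.09605974e-04, -7.31994009e+01, -6.32471967e+01, -1.22013607e-04,
        6.45097025e-03,  6.70206623e-05]), 'ee_pos': array([0.21788698, 0.638655  , 0.23057077]), 'orientation': array([ 1.63681008e-01,  9.86513144e-01, -5.70852701e-04, -1.36230471e-04]), 'wrist_force': array([ 0.29131866, -0.29304549,  0.91395002]), 'torque': array([0.00966059, 0.01804792, 0.04058062]), 'grip_force': 0.0, 'gripper_width': 0.08539575673145709}
scene (array([ 0.95566229, -0.3385475 ,  0.85850754]), array([-0.41991739,  0.35974134, -0.83321999]))
scene drain_plug [(array([314.4, 222.7]), 0.67)]
scene round_plug [(array([444.3, 159.4]), 0.61)]
scene drain_port [(array([255.2, 170.8]), 0.94)]
scene tray [(array([181.6, 362.8]), 0.73)]
side (array([ 0.34009882, -0.62229136,  0.48484649]), array([ 0.27433907,  0.80008065, -0.53348761]))
side drain_plug [(array([302., 223.]), 0.81)]
side round_plug [(array([284.4, 161.2]), 0.81)]
side drain_port [(array([223.8, 249.8]), 0.73)]
side tray []
wrist drain_plug []
wrist round_plug []
wrist drain_port [(array([ 18.7, 427.8]), 0.9)]
wrist tray []
```

View pics/scene0.png

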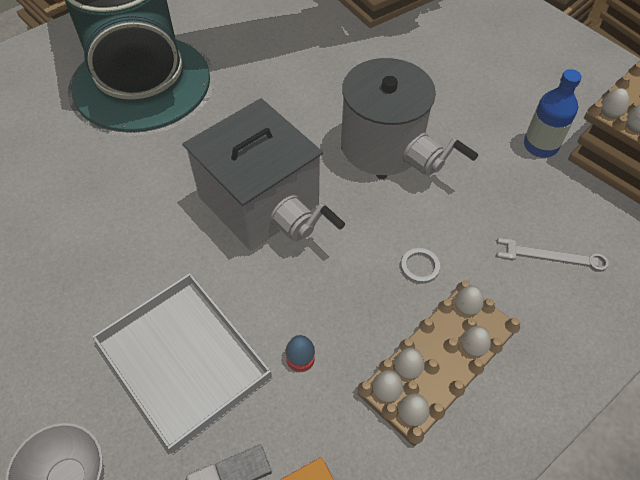

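View pics/side0.png

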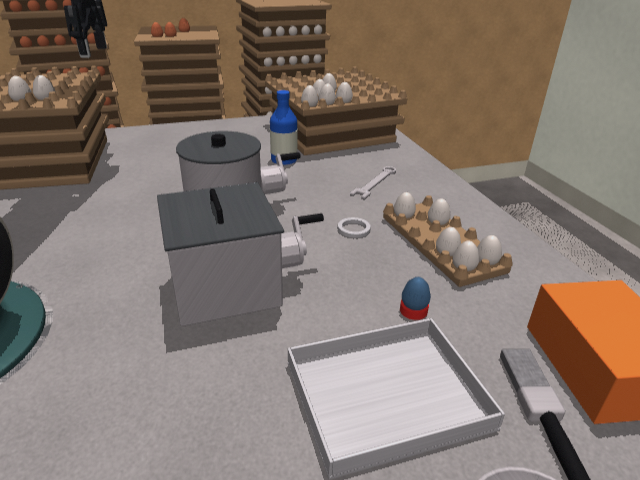

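The scene image shows the square tank at (255,170), its crank grip from about (325,210) to (343,225), and the tray at (182,363). The blue egg in its red cup at (300,352) stands in front of the tray gap. In the side view the grip spans about (300,220) to (322,218).

```bash
python3 - <<'E'
import cv2,numpy as np
a=cv2.imread('pics/scene0.png')[180:255,265:365];b=cv2.imread('pics/side0.png')[195:270,250:350]
m=np.vstack([cv2.resize(x,None,fx=4,fy=4,interpolation=cv2.INTER_CUBIC) for x in (a,b)])
c=cv2.imread('pics/scene0.png')[90:250,175:335];d=cv2.imread('pics/side0.png')[180:330,150:310]
m2=np.vstack([cv2.resize(x,(400,300),interpolation=cv2.INTER_CUBIC) for x in (c,d)])
cv2.imwrite('pics/z1.png',np.hstack([m,m2]))
E
```

```text
(no output)
```

View pics/z1.png

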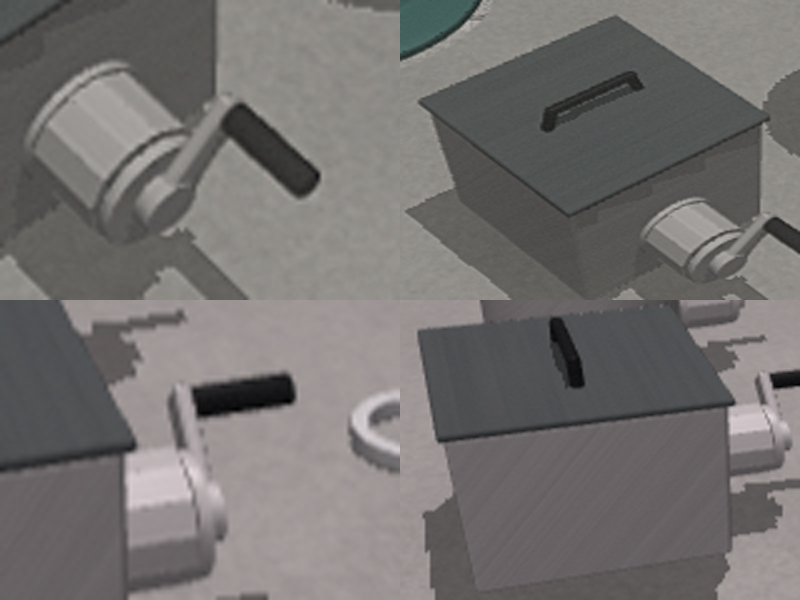

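The zoomed crop gives clear ends for the black grip: scene (324,209) to (342,225), side (299.5,220) to (322.5,217). The lid and tray corners are also readable.

```bash
cat > m.py <<'E'
from h import *
S=vision.snapshot('scene');D=vision.snapshot('side')
def tri(a,b): x,e=meet([ray(S,a),ray(D,b)]);return x,max(e)
pairs={'groot':((323.7,209.2),(299.3,220.0)),'gtip':((341.7,225.4),(322.2,216.7)),
'lidNearL':((183,143.9),(166,250)),'lidNearR':((242.6,204.7),(283,232)),
't1':((190,276),(289,350)),'t2':((95,338),(332,465)),'t3':((170,447),(499,412)),'t4':((270,375),(430,321)),
'egg':((300,337),(417,278))}
P={}
for k,(a,b) in pairs.items():
    P[k],e=tri(a,b);print(k,P[k].round(4),round(e*1e3,1))
for k,a in {'back':(261.4,98),'left':(183,143.9),'front':(242.6,204.7),'right':(322.6,152.9)}.items():
    print(k,atz(ray(S,a),P['lidNearR'][2]).round(4))
d=P['gtip']-P['groot'];print('grip yaw',np.degrees(np.arctan2(d[1],d[0])),np.linalg.norm(d),'mid',(P['gtip']+P['groot'])/2)
T=[P['t%d'%i] for i in (1,2,3,4)];print('tray c',np.mean(T,0))
for i in range(4):
    d=T[(i+1)%4]-T[i];print(np.degrees(np.arctan2(d[1],d[0])).round(1),np.linalg.norm(d).round(3))
for n,p,uv in [('round',S,(476,155)),('round',D,(326,156))]: print(n,atz(ray(p,uv),.094))
E
python3 m.py
```

```text
groot [0.5289 0.0336 0.0918] 0.1
gtip [0.5687 0.036  0.0903] 0.3
lidNearL [ 0.322  -0.0795  0.1434] 0.1
lidNearR [ 0.475  -0.0761  0.1419] 0.7
t1 [ 0.4558 -0.1772  0.0236] 1.9
t2 [ 0.4557 -0.3438  0.0208] 0.3
t3 [ 0.6607 -0.3413  0.0242] 2.6
t4 [ 0.6635 -0.1772  0.0204] 3.2
egg [ 0.6623 -0.1216  0.06  ] 1.1
back [0.3167 0.0762 0.1419]
left [ 0.3208 -0.079   0.1419]
front [ 0.4757 -0.0766  0.1419]
right [0.4729 0.0773 0.1419]
grip yaw 3.5076343313378726 0.03997563257850041 mid [0.54880932 0.03480454 0.0910592 ]
tray c [ 0.55891508 -0.2598568   0.02221842]
-90.0 0.167
0.7 0.205
89.0 0.164
180.0 0.208
round [0.60456815 0.29789051 0.094     ]
round [0.65362112 0.26868037 0.094     ]
```

```bash
python3 -m inch '{"travel":[[0.1,-0.19,0.03],[0.2,-0.38,0.03],[0.3,-0.57,0.03],[0.3,-0.57,0.03],[0.3,-0.57,0.03]],"roll":[0.177,0.177,0.177,0.177,0.177]}' 1
python3 -m inch '{"travel":[[0.2,-0.38,0],[0.2,-0.38,0],[0.2,-0.38,0],[0.2,-0.38,0],[0.2,-0.38,0]],"roll":[0,0,0,0,0]}'
```

```text
time_s: 1.27
ee_pos: [0.3151, 0.4532, 0.2441]
orientation: [-0.013, 1.0, 0.0, 0.0]
wrist_force: [1.6, -0.6, -0.6]
gripper_width: 0.0855
grip_force: 0.0
time_s: 1.68
ee_pos: [0.4122, 0.2687, 0.2443]
orientation: [-0.013, 1.0, 0.0, 0.0]
wrist_force: [0.7, 0.5, -0.4]
gripper_width: 0.0856
grip_force: 0.0
```

```bash
python3 -m inch '{"travel":[[0.184,-0.312,0],[0.184,-0.312,0],[0.184,-0.312,0],[0.184,-0.312,0],[0.184,-0.312,0]],"roll":[0,0,0,0,0]}'
python3 -m inch '{"travel":[[0.03,-0.05,0],[0.03,-0.05,0],[0.03,-0.05,0],[0.03,-0.05,0],[0.03,-0.05,0]],"roll":[0,0,0,0,0]}'
python3 - <<'E'
from h import *
o=env.get_obs();print(o['ee_pos'],o['joint_pos'])
p=vision.snapshot('wrist');save(p,'w1.png');print({k:p[k] for k in p if k!='color'})
for l in ['drain_plug','tray','drain_port']: print(l,[(np.round(q['at'],1),q['confidence']) for q in finder.find_in(l,p)[:2]])
E
```

```text
time_s: 2.1
ee_pos: [0.5182, 0.089, 0.2443]
orientation: [-0.012, 1.0, 0.0, 0.0]
wrist_force: [0.1, 0.4, 0.5]
gripper_width: 0.0855
grip_force: 0.0
time_s: 2.52
ee_pos: [0.5397, 0.0545, 0.2441]
orientation: [-0.013, 1.0, 0.0, 0.0]
wrist_force: [0.4, 0.0, 1.0]
gripper_width: 0.0852
grip_force: 0.0
[0.53973179 0.0545378  0.24411064] [ 5.35763444e-02 -1.77684870e-01  1.70803524e+00  1.95263382e-04
  1.61108217e+00 -1.54328882e+00]
{'fx': 371.64829954431775, 'fy': 371.64829954431775, 'cx': 319.61719163540084, 'cy': 239.00731819388506, 'tool_from_camera': array([[ 1.15051658e-03, -9.47608899e-01, -3.19430824e-01,
         8.11431806e-02],
       [ 9.99998990e-01,  1.35660307e-03, -4.22669655e-04,
        -8.85465314e-06],
       [ 8.33866363e-04, -3.19430016e-01,  9.47609503e-01,
        -1.42785041e-01],
       [ 0.00000000e+00,  0.00000000e+00,  0.00000000e+00,
         1.00000000e+00]]), 'shot': 6}
drain_plug [(array([291.8, 200.1]), 0.61)]
tray [(array([ 72.1, 211.7]), 0.71)]
drain_port [(array([246.9,  77.9]), 0.79)]
```

View pics/w1.png

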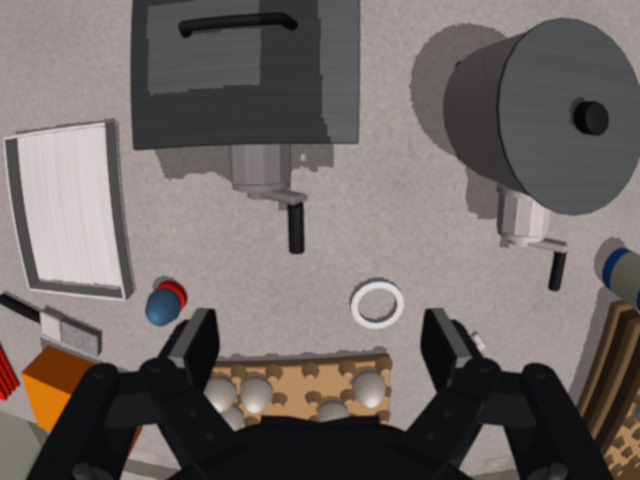

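The wrist view shows the drain plug's grip from about (296,203) to (297,253). The collar is at (260,165), and the round plug at (557,270) is well clear.

```bash
cat >> m.py <<'E'
print('---');o=env.get_obs();W=vision.snapshot('wrist')
for k,uv in {'groot':(296,203.5),'gtip':(297,252.5)}.items():
    x,e=meet([ray(S,pairs[k][0]),ray(D,pairs[k][1]),ray(W,uv,o)]);print(k,x.round(4),np.round(np.array(e)*1e3,1))
    print(' wrist at z .093',atz(ray(W,uv,o),.093).round(4))
for uv in [(134,148),(358,143),(232,186),(289,190),(107,121),(132,298),(35,290),(6,137)]:
    print(uv,atz(ray(W,uv,o),.145).round(4),atz(ray(W,uv,o),.062).round(4),atz(ray(W,uv,o),.03).round(4))
E
python3 m.py | sed -n '/---/,$p'
```

```text
---
groot [0.5287 0.0342 0.0913] [0.4 0.4 0.4]
 wrist at z .093 [0.528  0.0346 0.093 ]
gtip [0.5696 0.0356 0.0912] [0.3 1.3 1.4]
 wrist at z .093 [0.5705 0.0358 0.093 ]
(134, 148) [ 0.4764 -0.0782  0.145 ] [ 0.4825 -0.1229  0.062 ] [ 0.4848 -0.1401  0.03  ]
(358, 143) [0.4741 0.0772 0.145 ] [0.4794 0.0858 0.062 ] [0.4814 0.0891 0.03  ]
(232, 186) [ 0.5044 -0.0057  0.145 ] [ 0.5201 -0.0256  0.062 ] [ 0.5261 -0.0332  0.03  ]
(289, 190) [0.5066 0.0329 0.145 ] [0.5231 0.0264 0.062 ] [0.5294 0.0238 0.03  ]
(107, 121) [ 0.4554 -0.1004  0.145 ] [ 0.4543 -0.1528  0.062 ] [ 0.4539 -0.1729  0.03  ]
(132, 298) [ 0.5948 -0.0959  0.145 ] [ 0.6415 -0.1467  0.062 ] [ 0.6594 -0.1662  0.03  ]
(35, 290) [ 0.5974 -0.2077  0.145 ] [ 0.645  -0.2968  0.062 ] [ 0.6633 -0.3312  0.03  ]
(6, 137) [ 0.4569 -0.2127  0.145 ] [ 0.4562 -0.3036  0.062 ] [ 0.456  -0.3387  0.03  ]
```

```bash
python3 -m inch '{"travel":[[0.0124,-0.026,0],[0.0124,-0.026,-0.05],[0.0124,-0.026,-0.1],[0.0124,-0.026,-0.15],[0.0124,-0.026,-0.17]],"roll":[0,0,0,0,0]}'
python3 -m inch '{"travel":[[0,0,-0.02],[0,0,-0.04],[0,0,-0.0575],[0,0,-0.0575],[0,0,-0.0575]],"roll":[0,0,0,0,0]}'
```

```text
time_s: 3.28
ee_pos: [0.5474, 0.0342, 0.1113]
orientation: [-0.013, 1.0, -0.0, -0.003]
wrist_force: [0.6, -0.2, -0.7]
gripper_width: 0.0855
grip_force: 0.0
time_s: 3.7
ee_pos: [0.5492, 0.0343, 0.0732]
orientation: [-0.013, 1.0, -0.0, -0.0]
wrist_force: [0.3, 0.5, 0.9]
gripper_width: 0.0858
grip_force: 0.0
```

Close, and check.

```bash
python3 -m inch '{"travel":[[0,0.001,0],[0,0.001,0],[0,0.001,0],[0,0.001,0],[0,0.001,0]],"roll":[0,0,0,0,0]}' -1
python3 -m inch '{"travel":[[0,0,0],[0,0,0],[0,0,0],[0,0,0],[0,0,0]],"roll":[0,0,0,0,0]}'
python3 - <<'E'
from h import *
p=vision.snapshot('scene');q=vision.snapshot('side')
a=cv2.resize(p['color'][150:270,245:385],(400,343));b=cv2.resize(q['color'][150:270,230:370],(400,343))
cv2.imwrite('pics/g1.png',np.hstack([a,b])[:,:,::-1])
E
```

```text
time_s: 4.12
ee_pos: [0.5496, 0.0349, 0.0738]
orientation: [-0.013, 1.0, -0.0, 0.0]
wrist_force: [0.4, -0.5, 0.9]
gripper_width: 0.0254
grip_force: 0.0
time_s: 4.53
ee_pos: [0.5495, 0.0349, 0.0735]
orientation: [-0.013, 1.0, -0.0, 0.0]
wrist_force: [0.7, -0.6, 1.2]
gripper_width: 0.0122
grip_force: 58.4
```

View pics/g1.png

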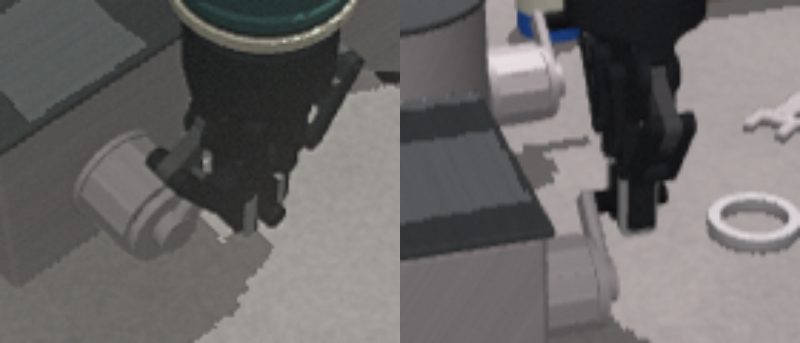

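Both views show the fingers shut on the black grip just outside the crank arm. I'll run the arc now.

```bash
python3 -m inch '{"travel":[[0.0008,-0.006,0.0051],[0.0016,-0.0127,0.0093],[0.0024,-0.0197,0.0127],[0.0032,-0.0272,0.0151],[0.004,-0.0349,0.0164]],"roll":[0,0,0,0,0]}'
```

```text
time_s: 5.05
ee_pos: [0.554, 0.0101, 0.0876]
orientation: [-0.013, 1.0, 0.002, 0.002]
wrist_force: [8.1, 21.0, 10.7]
gripper_width: 0.012
grip_force: 61.3
```

```bash
python3 -m inch '{"travel":[[0.0008,-0.0079,0.0004],[0.0016,-0.0157,-0.0003],[0.0024,-0.0233,-0.0019],[0.0032,-0.0307,-0.0045],[0.004,-0.0377,-0.0081]],"roll":[0,0,0,0,0]}'
```

```text
time_s: 5.47
ee_pos: [0.5581, -0.0193, 0.083]
orientation: [-0.013, 1.0, 0.001, 0.004]
wrist_force: [10.4, 3.2, 15.2]
gripper_width: 0.0117
grip_force: 61.0
```

```bash
python3 -m inch '{"travel":[[0.0002,-0.0044,-0.0029],[0.0004,-0.0084,-0.0061],[0.0004,-0.0123,-0.0097],[0.0004,-0.0123,-0.0097],[0.0004,-0.0123,-0.0097]],"roll":[0,0,0,0,0]}'
python3 - <<'E'
from h import *
p=vision.snapshot('scene');q=vision.snapshot('side')
a=cv2.resize(p['color'][150:270,245:385],(400,343));b=cv2.resize(q['color'][150:270,230:370],(400,343))
cv2.imwrite('pics/g2.png',np.hstack([a,b])[:,:,::-1])
E
```

```text
time_s: 5.88
ee_pos: [0.5577, -0.0291, 0.0746]
orientation: [-0.012, 1.0, 0.0, 0.003]
wrist_force: [8.8, 0.9, 12.4]
gripper_width: 0.0118
grip_force: 62.6
```

View pics/g2.png

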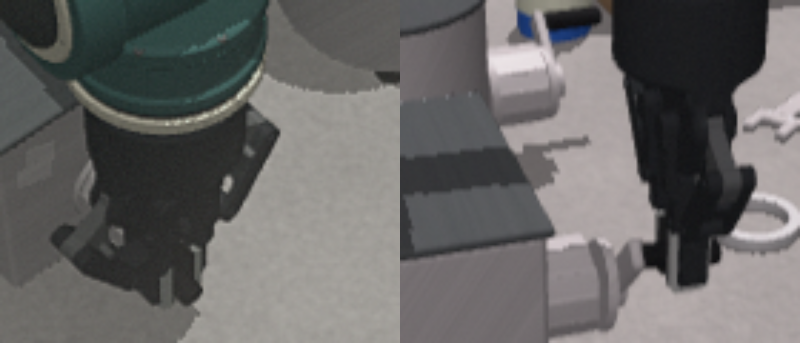

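The crank is now over to the left with the grip still in the fingers, so I'll draw it straight out.

```bash
python3 -m inch '{"travel":[[0.006,0,0],[0.012,0.0002,0],[0.018,0.0003,0],[0.024,0.0004,0],[0.03,0.0006,0]],"roll":[0,0,0,0,0]}'
```

```text
time_s: 6.4
ee_pos: [0.5784, -0.0282, 0.0725]
orientation: [-0.013, 1.0, 0.0, -0.0]
wrist_force: [-2.3, 4.3, 2.3]
gripper_width: 0.0117
grip_force: 61.5
```

```bash
python3 -m inch '{"travel":[[0.008,0.0002,0],[0.016,0.0003,0],[0.024,0.0005,0],[0.032,0.0006,0],[0.04,0.0008,0]],"roll":[0,0,0,0,0]}'
python3 -m inch '{"travel":[[0.01,0.0002,0],[0.02,0.0004,0],[0.025,0.0005,0],[0.025,0.0005,0],[0.025,0.0005,0]],"roll":[0,0,0,0,0]}'
python3 - <<'E'
from h import *
p=vision.snapshot('scene');q=vision.snapshot('side')
a=cv2.resize(p['color'][150:330,235:445],(400,343));b=cv2.resize(q['color'][150:290,230:393],(400,343))
cv2.imwrite('pics/g3.png',np.hstack([a,b])[:,:,::-1])
E
```

```text
time_s: 6.82
ee_pos: [0.6088, -0.0279, 0.072]
orientation: [-0.013, 1.0, -0.0, -0.0]
wrist_force: [-0.3, 0.3, -1.7]
gripper_width: 0.0119
grip_force: 60.4
time_s: 7.23
ee_pos: [0.627, -0.0273, 0.0721]
orientation: [-0.013, 1.0, -0.0, -0.0]
wrist_force: [0.3, 0.9, -1.3]
gripper_width: 0.0119
grip_force: 60.4
```

View pics/g3.png

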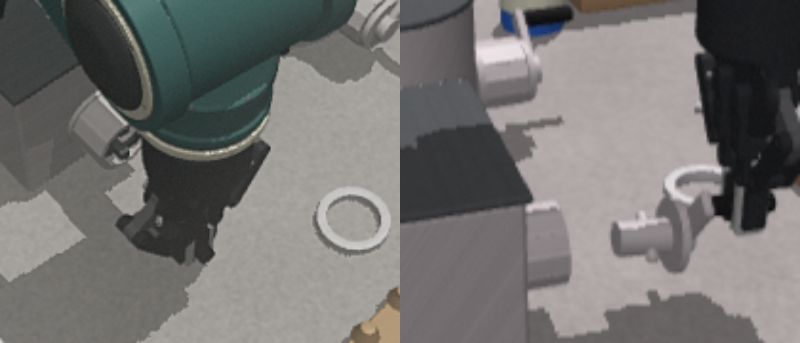

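The side view shows the stem fully out of the collar, the plug level and held. Next I lift, carry it over the egg and put it above the tray.

```bash
python3 -m inch '{"travel":[[0,0,0.015],[0,0,0.04],[0,0,0.07],[0,0,0.1],[0,0,0.12]],"roll":[0,0,0,0,0]}'
python3 -m inch '{"travel":[[0,-0.01,0.013],[0,-0.035,0.013],[0,-0.065,0.013],[0,-0.1,0.013],[0,-0.135,0.013]],"roll":[0,0,0,0,0]}'
python3 -m inch '{"travel":[[-0.005,-0.035,0],[-0.015,-0.07,0],[-0.025,-0.105,0],[-0.035,-0.135,0],[-0.04,-0.16,0]],"roll":[0,0,0,0,0]}'
python3 -m inch '{"travel":[[0,-0.015,0],[0,-0.025,0],[0,-0.03,0],[0,-0.03,0],[0,-0.03,0]],"roll":[0,0,0,0,0]}'
python3 - <<'E'
from h import *
p=vision.snapshot('scene');q=vision.snapshot('side')
a=cv2.resize(p['color'][200:480,60:390],(400,343));b=cv2.resize(q['color'][150:480,250:550],(400,440))[:343]
cv2.imwrite('pics/g4.png',np.hstack([a,b])[:,:,::-1])
E
```

```text
time_s: 7.75
ee_pos: [0.6272, -0.0274, 0.1658]
orientation: [-0.013, 1.0, -0.0, 0.001]
wrist_force: [0.3, -0.6, -1.2]
gripper_width: 0.0121
grip_force: 60.3
time_s: 8.17
ee_pos: [0.6265, -0.1299, 0.1719]
orientation: [-0.013, 1.0, 0.0, -0.0]
wrist_force: [1.4, -0.1, -2.0]
gripper_width: 0.0121
grip_force: 60.4
time_s: 8.58
ee_pos: [0.5957, -0.2507, 0.1717]
orientation: [-0.012, 1.0, 0.0, -0.0]
wrist_force: [-0.5, 0.4, -2.0]
gripper_width: 0.0119
grip_force: 60.4
time_s: 9.0
ee_pos: [0.5972, -0.2705, 0.1719]
orientation: [-0.013, 1.0, 0.0, -0.0]
wrist_force: [-0.4, -0.1, -2.4]
gripper_width: 0.0118
grip_force: 60.4
```

View pics/g4.png

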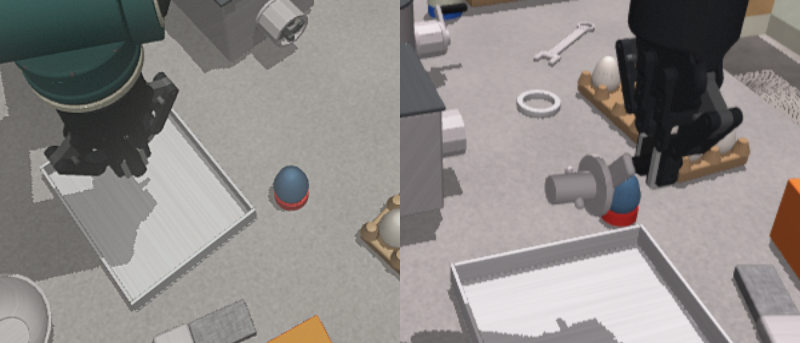

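The plug is level, still held at the same angle, above the tray interior. Now I lower it.

```bash
python3 -m inch '{"travel":[[0,0,-0.03],[0,0,-0.06],[0,0,-0.09],[0,0,-0.11],[0,0,-0.125]],"roll":[0,0,0,0,0]}'
python3 -m inch '{"travel":[[0,0,-0.01],[0,0,-0.02],[0,0,-0.028],[0,0,-0.032],[0,0,-0.032]],"roll":[0,0,0,0,0]}'
python3 -m inch '{"travel":[[0,0,-0.003],[0,0,-0.006],[0,0,-0.009],[0,0,-0.009],[0,0,-0.009]],"roll":[0,0,0,0,0]}'
```

```text
time_s: 9.52
ee_pos: [0.5967, -0.2703, 0.0766]
orientation: [-0.013, 1.0, 0.0, -0.001]
wrist_force: [-0.3, 0.3, -1.7]
gripper_width: 0.0119
grip_force: 60.4
time_s: 9.93
ee_pos: [0.5969, -0.2711, 0.0541]
orientation: [-0.013, 1.0, 0.0, -0.0]
wrist_force: [-0.1, -0.6, -2.2]
gripper_width: 0.0118
grip_force: 60.4
time_s: 10.35
ee_pos: [0.5969, -0.2711, 0.0476]
orientation: [-0.013, 1.0, -0.0, -0.0]
wrist_force: [0.4, 0.8, -1.9]
gripper_width: 0.0123
grip_force: 60.6
```

```bash
python3 -m inch '{"travel":[[0,0,-0.002],[0,0,-0.004],[0,0,-0.006],[0,0,-0.006],[0,0,-0.006]],"roll":[0,0,0,0,0]}'
```

```text
time_s: 10.77
ee_pos: [0.598, -0.2717, 0.0449]
orientation: [-0.013, 1.0, -0.001, 0.001]
wrist_force: [1.6, -0.9, 10.9]
gripper_width: 0.012
grip_force: 62.0
```

```bash
python3 -m inch '{"travel":[[0,0,-0.001],[0,0,-0.002],[0,0,-0.003],[0,0,-0.003],[0,0,-0.003]],"roll":[0,0,0,0,0]}'
```

```text
time_s: 11.18
ee_pos: [0.5981, -0.2718, 0.0427]
orientation: [-0.013, 1.0, -0.001, 0.002]
wrist_force: [2.6, -1.9, 10.6]
gripper_width: 0.0118
grip_force: 62.3
```

It touches the tray floor at about 10 N. I'll open, let it settle, then rise.

```bash
python3 -m inch '{"travel":[[0,0,0],[0,0,0],[0,0,0],[0,0,0],[0,0,0]],"roll":[0,0,0,0,0]}' 1
python3 -m inch '{"travel":[[0,0,0],[0,0,0],[0,0,0],[0,0,0],[0,0,0]],"roll":[0,0,0,0,0]}'
python3 -m inch '{"travel":[[0,0,0.01],[0,0,0.03],[0,0,0.06],[0,0,0.1],[0,0,0.14]],"roll":[0,0,0,0,0]}'
python3 -m inch '{"travel":[[0,0,0.04],[0,0,0.08],[0,0,0.12],[0,0,0.15],[0,0,0.15]],"roll":[0,0,0,0,0]}'
python3 - <<'E'
from h import *
p=vision.snapshot('scene');q=vision.snapshot('side')
for n in (p,q): print([(np.round(r['at']),r['confidence']) for r in finder.find_in('drain_plug',n)[:2]])
a=cv2.resize(p['color'][200:480,60:390],(400,343));b=cv2.resize(q['color'][230:480,250:550],(400,343))
cv2.imwrite('pics/g5.png',np.hstack([a,b])[:,:,::-1])
E
```

```text
time_s: 11.6
ee_pos: [0.5968, -0.271, 0.0406]
orientation: [-0.013, 1.0, 0.0, -0.0]
wrist_force: [-0.6, 0.1, -0.1]
gripper_width: 0.0713
grip_force: 0.0
time_s: 12.02
ee_pos: [0.5969, -0.2711, 0.0408]
orientation: [-0.013, 1.0, 0.0, -0.0]
wrist_force: [0.2, -0.3, 0.6]
gripper_width: 0.0857
grip_force: 0.0
time_s: 12.43
ee_pos: [0.5967, -0.271, 0.1482]
orientation: [-0.013, 1.0, -0.0, 0.0]
wrist_force: [0.7, 0.1, -0.4]
gripper_width: 0.0854
grip_force: 0.0
time_s: 12.85
ee_pos: [0.5978, -0.2715, 0.266]
orientation: [-0.013, 1.0, -0.002, 0.004]
wrist_force: [-0.3, 0.1, 1.1]
gripper_width: 0.0854
grip_force: 0.0
[(array([159., 354.]), 0.76)]
[(array([381., 402.]), 0.8), (array([390., 394.]), 0.21)]
```

View pics/g5.png

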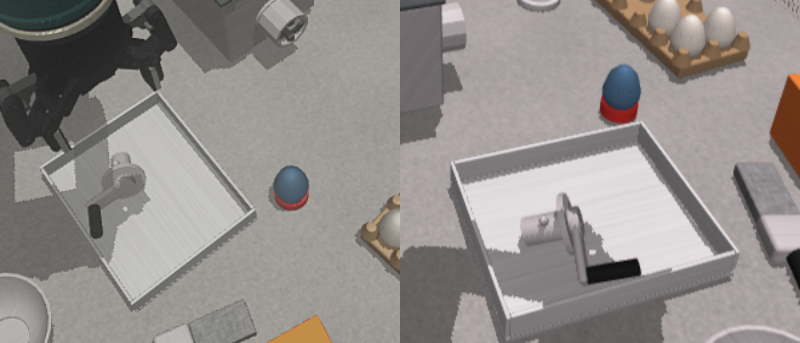

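The plug lies in the tray with its flange well inside the walls, and the fingers are clear above it. I'll let it settle for one call, then hand in.

```bash
python3 -m inch '{"travel":[[0,0,0],[0,0,0],[0,0,0],[0,0,0],[0,0,0]],"roll":[0,0,0,0,0]}'
python3 -c "
from bench import job
print(job.hand_in())"
```

```text
time_s: 13.47
ee_pos: [0.5969, -0.2711, 0.2581]
orientation: [-0.013, 1.0, 0.0, -0.0]
wrist_force: [-0.2, -0.9, 0.5]
gripper_width: 0.0853
grip_force: 0.0
the job is handed in; nothing more can be done
None
```

The drain plug was unscrewed, drawn out and set down in the tray without being dropped, the round tank's plug was not touched, and the job was handed in at about 13.5 s; no verdict came back.

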